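Shut away the gold before sweeping

TASK

Put the gold away before the workshop is swept: with the fingertips, first push the open drawer of the gold-topped chest fully shut, then push the lid of the blue box of rosettes down until it is closed. Do not touch the freshly gilded knobs on the drawers, leave the silver-topped chest's drawer as far open as it is, and do not lift, tip or shift the box or disturb anything else on the bench.

Things in the scene. Friction and masses are not known exactly. Their poses are not given: they have to be found in the camera images.
- gold_unit: A fixed low wooden chest, 140 deep (its x) x 130 wide (its y) x 75 mm high, with one drawer and a gold panel on its top. Origin: centre of its underside; its own -x axis points out of the drawer front, roughly towards the robot. It stands in any one of three places side by side, turned up to 0.2 rad.
- gold_drawer (a joint): How far the gold chest's drawer stands open, in m: 0 fully shut, 0.09 the stop; starts 0.035 to 0.065. It slides along the chest's x (shuts towards the chest's +x), stays where it is left and takes about 1 to 3 N to push.
- gold_front (a point): Centre of the outer face of the gold chest's drawer front (a board 128 wide x 66 high, from 6 to 72 mm above the table, with a gold rim; this point is 39 mm up). When shut it is 80 mm in front of the chest's origin: the front, 10 mm thick, stands before the chest's walls. Axes as the chest. There is flat front on both sides of the knob, from 8 to 64 mm off the middle.
- gold_knob: The gold ball knob (16 mm ball on a thin stem) in the middle of the gold drawer's front; it reaches 24 mm out from the front and moves with the drawer. Origin: its foot, on the front's outer face. Not to be touched.
- silver_unit: A fixed low wooden chest, 140 deep (its x) x 130 wide (its y) x 75 mm high, with one drawer and a silver panel on its top. Origin: centre of its underside; its own -x axis points out of the drawer front, roughly towards the robot. It stands in any one of three places side by side, turned up to 0.2 rad. Its drawer is to be left as it is.
- silver_front (a point): Centre of the outer face of the silver chest's drawer front, same shape as the gold one; the drawer stands 30 to 65 mm open and is to stay so.
- silver_knob: The silver ball knob (16 mm ball on a thin stem) in the middle of the silver drawer's front; it reaches 24 mm out from the front and moves with the drawer. Origin: its foot, on the front's outer face. Not to be touched.
- box: A loose blue open box, 110 deep (its x) x 130 wide (its y) x 70 mm high, walls 6 mm, holding gilded rosettes, about 0.85 kg with its lid. Origin: centre of its underside. The lid is hinged on its far (+x) rim, the hinge line along the box's y at x = +55 mm, 70 mm up. It stands in any of the three places, turned up to 0.2 rad.
- lid (a joint): Opening angle of the blue lid in rad: 0 closed, flat on the box; its free edge rises as it grows; starts 0.9 to 1.2, can go to 1.6. The lid, 116 mm from hinge line to free edge, 134 wide, 8 thick, has its upper face 78 mm above the table when closed. A stiff hinge holds it at any angle; about 2 N near the free edge, from behind (+x side) or above, closes it.
- lid_edge (a point): Middle of the lid's free edge (brass-coloured), on its upper face.
- weight: Small brass disc weight, 34 mm across, 18 high, standing on the rear half of the gold-topped chest. Loose bystander, not to be disturbed. Origin: centre of its underside.
- pot: Small white jar with black cap, 36 mm across, 30 high, standing on the rear half of the silver-topped chest. Loose bystander, not to be disturbed. Origin: centre of its underside.
- jar: Amber glass jar with steel cap, 64 mm across, 85 high, beyond the chests. Loose bystander, not to be disturbed. Origin: centre of its underside.
- bottle: Green glass bottle, 56 mm across, 150 high, beyond the chests. Loose bystander, not to be disturbed. Origin: centre of its underside.
- bowl: White bowl, 100 mm across, 45 high, on the left side of the table. Loose bystander, not to be disturbed. Origin: centre of its underside.
- brush: Brush lying on the right side of the table, about 200 mm long along its x, origin near its middle. Loose bystander, not to be disturbed.
- spatula: Spatula lying on the left side of the table, about 260 mm long along its x, origin near its middle. Loose bystander, not to be disturbed.

How it is judged:
By the outcome, as a careful person would: the job done as asked, in the order asked, and still so for the second after the job is handed in, with the robot touching nothing.
It also fails if it takes over 48 s, if anything falls off the work surface, if the arm or the gripper's body presses on something with over 40 N, if the wrist force passes 120 N, or if a joint passes its speed limit or range.

ROBOT

A 6-joint arm with a two-finger parallel gripper is mounted at the origin on the work surface. World frame = base frame: x ahead of the robot, y to its left, z up, the work surface at z = 0. Lengths are in mm, angles in rad, forces in N, time in s.
With the tool pointing down it reaches from about 350 to 975 mm from the base axis. Payload 7.1 kg.
Tool frame: the origin (TCP) lies at the very end of the fingers, on their centre line; the grasp point (between the pads) lies 19 mm behind it; z points along the fingers, y is the line along which they close (so a half turn about z gives the same grasp; the last joint's range is limited). The gripper opens to 88 mm and grips with 3 to 60 N. Pads are 20 mm wide; open, the fingers measure 115 mm over their backs; the gripper's body (75 mm by 178 mm) begins 61 mm behind the grasp point.
Start: joints at [1.244, 0.423, 1.63, -0, 1.089, -0.019], TCP at [189.32, 595.62, 222.675] pointing down, gripper open.
Joint ranges: [-3, 3], [-0.9, 2.11], [0.09, 2.58], [-1.31, 4.45], [0.11, 2.69], [-2.54, 2.54]. Speed limits (rad/s): [2.39, 2.39, 3.01, 3.14, 3.14, 3.14].

INTERFACE

Orientations are given as a rotation vector (axis times angle).
In Python, from workcell import ctrl, optics gives the robot as it stands.
- The arm moves only by the shell command python3 -m jog 'ROWS'. ROWS is JSON, a list of rows, each a list of 7 numbers: the shift along the tool's x, y, z in units of 40 mm (1.0 is 40 mm), then the turn, a rotation vector about the tool's x, y, z in units of 6 degrees (1.0 is 6 degrees), then the opening, from 0 (shut) to 1 (fully open). A call has 1 to 20 rows; each row shifts and turns the commanded pose from where the row before left it, along the tool's axes as they then stand; what a row does not reach is not made up. A row lasts 1/10 s, in which the tool goes at most 50 mm and 8.59 degrees, less where a joint would pass 70% of its speed; a pose out of reach is approached as far as the arm can. A call is refused whole if a number of a shift passes 1 or a number of a turn 1, either way. A call with a gripper value outside its range is refused whole. The fingers move at their own pace and stop on an object; the grip force is fixed at half the most. Time passes only in rows, so rows that do not move let the fingers close. It gives the time, the measured TCP pose, the force, the opening and the grip force at its end, in the units of the state.
- ctrl.get_obs(): the state, without advancing time (a new reading comes with each control period).
- optics.get_image(name): name is "scene" or "top" or "wrist"; returns the picture (384x512x3 uint8, red, green, blue); there is no depth.
- optics.camera_model(name): a dict with "fov_y" (degrees; the focal length in pixels is half the picture's height over the tangent of half this angle, whatever the lens; pixels are square), "cx", "cy" (the principal point, pixels), "view" (4x4, takes a point from world to camera coordinates); the wrist camera has in their place "hand_eye" (4x4, takes a point from camera to tool coordinates, whose origin is the TCP and whose axes are the flange's). Camera axes: x right, y up, looking along -z (the intrinsics and any distortion apply to the point x, -y, -z); pixel columns grow to the right and rows downward; lengths in mm; the calibration is good to about 2 mm. The wrist camera is an equidistant fisheye: a pixel r from the principal point sees the ray r / f radians off the axis. A picture is of the moment at which its call begins: read the wrist's pose just before it. camera_model takes no time and is no camera call.
- ctrl.close_job(): hands the job in; it is judged then, once.
Trained networks look in the newest picture that a camera, given by its name, has taken for a name from the list of things; names that differ only in an ending like _2 or _b are one class to them, and where a whole thing is asked for, a point or a joint stands for the part that bears it (a point fixed in the world has none). Each returns a list of dicts, best first, with "conf" (0 to 1); they miss things now and then, are a little off and sometimes report something else, mostly with a low value. They report only what shows in the picture. A call takes as long as a camera call.
- optics.masks_of(target, camera): "pixels" (384x512 bool, what is visible of it) and "extent" ([centre column, centre row, width, height] in pixels, round what is visible of it).
The state is a dict: "t": time; "qpos": joint angles; "qvel": joint speeds; "joint_torque": joint torques, N m; "ee_pos": TCP position; "orientation": TCP orientation; "ft_force": force on the tool from outside, world axes, zero at the start; "moment": the same for the moment, N m; "width": finger opening in mm; "grasp_force": force on a finger pad.
Only numpy, scipy, OpenCV 4.12 (cv2) and the standard library are available. Lean on these libraries where they do the work, as an engineer would, in place of code of your own. Each camera call takes 0.05 s, during which the arm holds its last target. There are 200 camera calls.

## Working session

There is one attempt and no reset: what is moved stays moved. The work goes in short steps, Python scripts to look and compute and a shell command to move; the robot and the scene stay as the last step left them, time stands still between calls to the robot, and variables do not carry over. Pictures are saved under pics/ and viewed, at most 10 in all, crops included, and the job is handed in when it is done.

```bash
mkdir -p pics; ls; python3 - <<'E'
from workcell import ctrl, optics
import cv2, numpy as np
for n in ("top","scene"):
    im=optics.get_image(n); cv2.imwrite(f"pics/{n}0.png",im[:,:,::-1])
    np.save(f"pics/{n}0.npy",im)
    m=optics.camera_model(n); print(n,{k:np.round(v,4).tolist() if not isinstance(v,str) else v for k,v in m.items()})
    for t in ("gold_unit","gold_front","gold_knob","silver_unit","silver_front","silver_knob","box","lid","lid_edge"):
        r=optics.masks_of(t,n); print(t,[(round(d["conf"],2),np.round(d["extent"]).tolist()) for d in r[:2]])
        if r: np.save(f"pics/{n}_{t}.npy",r[0]["pixels"])
o=ctrl.get_obs(); print(o)
print(optics.camera_model("wrist"))
E
```

```text
pics
top {'fov_y': 54.0615, 'cx': 248.0386, 'cy': 192.8687, 'view': [[-0.0134, -0.9998, 0.0147, -27.6916], [0.9895, -0.0112, 0.1441, -588.1159], [-0.1439, 0.0164, 0.9895, -1072.8031], [0.0, 0.0, 0.0, 1.0]]}
gold_unit [(0.79, [162.0, 193.0, 55.0, 80.0])]
gold_front [(0.87, [167.0, 216.0, 44.0, 34.0])]
gold_knob [(0.52, [320.0, 173.0, 60.0, 45.0])]
silver_unit [(0.9, [240.0, 196.0, 55.0, 73.0])]
silver_front [(0.83, [244.0, 218.0, 43.0, 27.0]), (0.4, [162.0, 193.0, 55.0, 83.0])]
silver_knob []
box [(0.76, [320.0, 174.0, 59.0, 47.0]), (0.71, [378.0, 235.0, 66.0, 28.0])]
lid [(0.62, [322.0, 160.0, 54.0, 20.0]), (0.42, [108.0, 180.0, 24.0, 87.0])]
lid_edge [(0.75, [321.0, 157.0, 53.0, 15.0])]
scene {'fov_y': 53.9167, 'cx': 252.1746, 'cy': 195.6869, 'view': [[-0.722, 0.6917, -0.0145, 433.4404], [-0.518, -0.5266, 0.6741, 247.2849], [0.4587, 0.4942, 0.7385, -1290.4774], [0.0, 0.0, 0.0, 1.0]]}
gold_unit [(0.71, [276.0, 192.0, 45.0, 41.0])]
gold_front [(0.71, [342.0, 235.0, 54.0, 44.0])]
gold_knob [(0.55, [342.0, 234.0, 51.0, 45.0]), (0.17, [275.0, 190.0, 47.0, 38.0])]
silver_unit [(0.77, [255
[... 697 characters left out ...]
0384758, 222.66781389]), 'orientation': array([ 4.81543509e-01,  3.10444305e+00, -6.95837058e-05]), 'ft_force': array([-0.09611687,  0.20306165, -0.51962577]), 'moment': array([ 0.02334337, -0.01552341,  0.00667306]), 'grasp_force': 0.0, 'width': 87.93338479158396}
{'fov_y': 65.70646984690485, 'cx': 257.62258747404087, 'cy': 192.99937244753764, 'hand_eye': array([[ 8.52885093e-04,  9.67190871e-01,  2.54049387e-01,
         6.95779690e+01],
       [ 9.99999155e-01, -5.75657951e-04, -1.16557360e-03,
        -8.15739136e-01],
       [-9.81086592e-04,  2.54050166e-01, -9.67190545e-01,
        -1.62305614e+02],
       [ 0.00000000e+00,  0.00000000e+00,  0.00000000e+00,
         1.00000000e+00]])}
```

```bash
python3 - <<'E'
import cv2
a=cv2.imread("pics/top0.png")[130:270,120:380]; cv2.imwrite("pics/t0c.png",cv2.resize(a,None,fx=3,fy=3,interpolation=cv2.INTER_CUBIC))
a=cv2.imread("pics/scene0.png")[100:290,120:400]; cv2.imwrite("pics/s0c.png",cv2.resize(a,None,fx=2.8,fy=2.8,interpolation=cv2.INTER_CUBIC))
E
```

```text
(no output)
```

View pics/t0c.png

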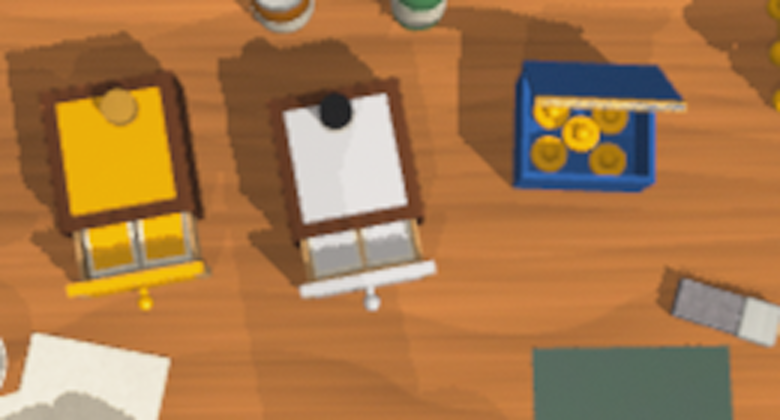

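View pics/s0c.png

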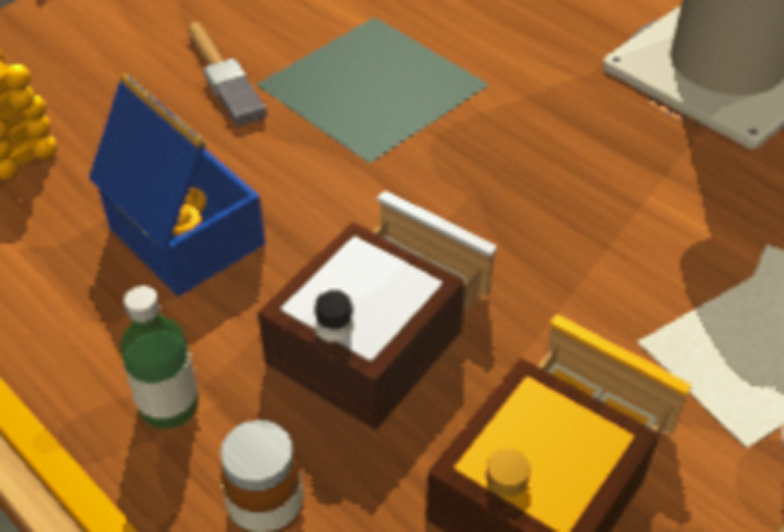

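```bash
cat > h.py <<'E'
from workcell import ctrl, optics
import cv2, numpy as np
from scipy.optimize import least_squares
def proj(P,n="top"):
    m=optics.camera_model(n); V=np.array(m["view"]); P=np.atleast_2d(P).astype(float)
    c=P@V[:3,:3].T+V[:3,3]; f=192/np.tan(np.radians(m["fov_y"]/2))
    return np.c_[m["cx"]+f*c[:,0]/-c[:,2], m["cy"]-f*c[:,1]/-c[:,2]]
def T(p,L):
    x,y,a=p[:3]; L=np.atleast_2d(L).astype(float); c,s=np.cos(a),np.sin(a)
    return np.c_[x+c*L[:,0]-s*L[:,1], y+s*L[:,0]+c*L[:,1], L[:,2]]
def lid(p,th,ys=(67,-67),h=8,r=116):
    # upper-face free edge: hinge at x=55,z=70
    return [[55-r*np.cos(th)+h*np.sin(th), y, 70+r*np.sin(th)+h*np.cos(th)] for y in ys]
def wire(p,kind,q):
    if kind=="chest":
        f=-80-q; return [[(-70,65,75),(-70,-65,75),(70,-65,75),(70,65,75),(-70,65,75)],
          [(f,64,72),(f,-64,72),(f,-64,6),(f,64,6),(f,64,72)],[(f+10,64,72),(f+10,-64,72)],[(f,0,39),(f-24,0,39)]]
    e=lid(p,q); return [[(-55,65,70),(-55,-65,70),(55,-65,70),(55,65,70),(-55,65,70)],[(-55,65,0),(-55,-65,0)],
          [(55+8*np.sin(q),67,70+8*np.cos(q)),e[0],e[1],(55+8*np.sin(q),-67,70+8*np.cos(q))]]
E
cat > fit.py <<'E'
from h import *
u=lambda L:np.array(L)/3+[120-.33,130-.33]
def chest(top,front,knob):
    def res(v):
        P=T(v,[(70,65,75),(70,-65,75),(-70,-65,75),(-70,65,75),(-70-v[3],64,72),(-70-v[3],-64,72),(-80-v[3]-16,0,39)])
        return (proj(P)-u(top+front+[knob])).ravel()
    return least_squares(res,[650,0,0,40],x_scale=[100,100,.1,10])
g=chest([(40,92),(175,72),(203,212),(68,234)],[(67,284),(205,263)],(145,301))
s=chest([(268,102),(400,80),(422,218),(296,242)],[(300,288),(434,263)],(372,302))
def bres(v):
    P=T(v,[(-55,65,70),(-55,-65,70)]+lid(v,v[3])+[(55,65,70)])
    return (proj(P)-u([(515,186),(652,188),(537,106),(685,108),(524,64)])).ravel()
b=least_squares(bres,[650,-150,0,1.0],x_scale=[100,100,.1,.3])
for n,r in zip("gsb",(g,s,b)): print(n,np.round(r.x,3),np.round(r.fun,1))
np.save("fit.npy",[g.x,s.x,b.x])
for n,o,k,cr in (("top",(120,130),3,(130,270,120,380)),("scene",(120,100),2.8,(100,290,120,400))):
    im=cv2.imread(f"pics/{n}0.png")[cr[0]:cr[1],cr[2]:cr[3]]; im=cv2.resize(im,None,fx=k,fy=k,interpolation=cv2.INTER_CUBIC)
    for r,kind in ((g,"chest"),(s,"chest"),(b,"box")):
        for L in wire(r.x,kind,r.x[3]):
            q=(proj(T(r.x,L),n)-np.array(o)+.33)*k; cv2.polylines(im,[q.astype(np.int32)],False,(0,255,0),1)
    cv2.imwrite(f"pics/{n}fit.png",im); W=im if n=="top" else W
    if n=="scene": 
        h=cv2.resize(W,(784,422)); cv2.imwrite("pics/both.png",cv2.resize(np.vstack([h,im]),(493,600)))
E
python3 fit.py
```

```text
g [6.22365e+02 2.19712e+02 1.57000e-01 4.74360e+01] [ 1.1  0.3  0.6 -0.3 -1.7  0.  -2.   0.3  1.2  0.1 -0.1 -0.5  1.1  0.2]
s [6.12433e+02 2.34500e+00 1.68000e-01 4.22460e+01] [-0.1 -0.2 -0.1 -0.5  1.4  0.3 -1.3  0.4  0.3 -0.4 -0.2 -0.1  0.   0.4]
b [ 6.41739e+02 -2.32325e+02 -6.20000e-02  9.99000e-01] [ 1.3 -1.7  0.4 -0.1 -1.1 -1.  -0.   0.9 -0.5  2. ]
```

View pics/scenefit.png

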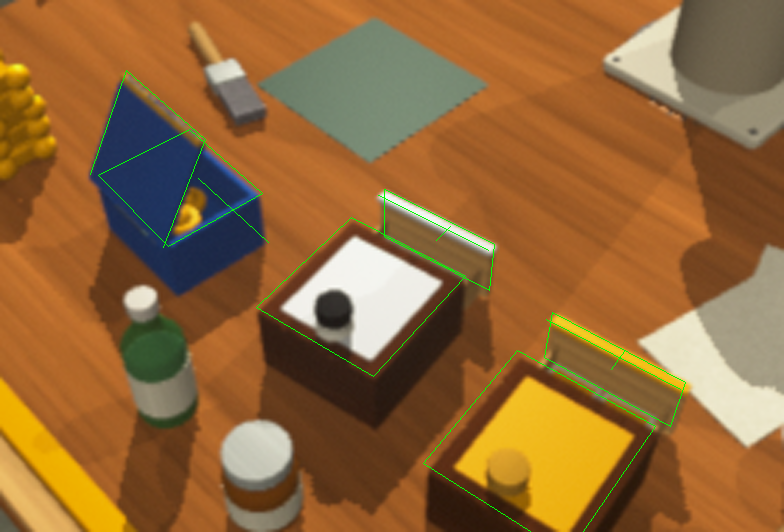

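View pics/topfit.png

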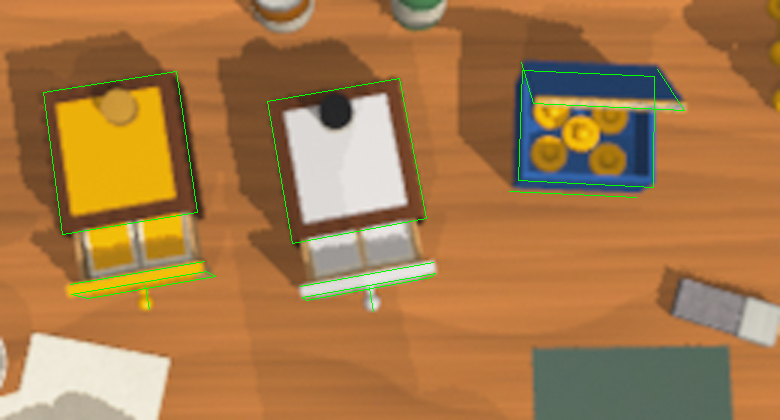

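The overlays match: gold chest left at (622, 220), yaw 0.157, about 47 mm open. The silver chest is in the middle and the box on the right at (642, -232), lid about 1.0 rad. I'll straddle the gold knob with half-open fingers.

```bash
python3 -m jog '[[0,0,0,0,0,-0.89,0.57],[0,0,0,0,0,-0.89,0.57],[0,0,0,0,0,-0.89,0.57],[0,0,0,0,0,-0.89,0.57],[0,0,0,0,0,-0.89,0.57],[-0.345,-0.73,0,0,0,0,0.57],[-0.345,-0.73,0,0,0,0,0.57],[-0.345,-0.73,0,0,0,0,0.57],[-0.345,-0.73,0,0,0,0,0.57],[-0.345,-0.73,0,0,0,0,0.57],[-0.345,-0.73,0,0,0,0,0.57],[-0.345,-0.73,0,0,0,0,0.57],[-0.345,-0.73,0,0,0,0,0.57],[-0.345,-0.73,0,0,0,0,0.57],[-0.345,-0.73,0,0,0,0,0.57],[-0.345,-0.73,0,0,0,0,0.57],[-0.345,-0.73,0,0,0,0,0.57],[-0.345,-0.73,0,0,0,0,0.57],[-0.345,-0.73,0,0,0,0,0.57],[-0.345,-0.73,0,0,0,0,0.57]]'
cat >> h.py <<'E'
from scipy.spatial.transform import Rotation as Ro
def delta(target):
    o=ctrl.get_obs(); R=Ro.from_rotvec(o["orientation"]).as_matrix()
    print("ee",o["ee_pos"].round(1),"yaw y",np.arctan2(R[1,1],R[0,1]).round(3),"f",o["ft_force"].round(1),"w",round(o["width"],1),"t",o["t"], "units",(R.T@(np.array(target)-o["ee_pos"])/40).round(3))
E
python3 -c "
from h import *; g,s,b=np.load('fit.npy')
delta(T(g,[(-165,0,35)])[0])"
```

```text
t: 3.0
ee_pos: [463.4, 194.6, 222.9]
orientation: [-0.248, 3.131, 0.0]
ft_force: [0.5, -0.4, -0.2]
width: 50.4
grasp_force: 0.0
ee [463.4 194.6 222.9] yaw y 1.729 f [ 0.5 -0.4 -0.2] w 50.4 t 3.0 units [ 1.050e-01 -1.000e-03  4.697e+00]
```

```bash
python3 -m jog '[[0.1,0,0.5,0,0,0,0.57],[0,0,0.7,0,0,0,0.57],[0,0,0.7,0,0,0,0.57]]'
python3 - <<'E'
from h import *
g,s,b=np.load('fit.npy')
o=ctrl.get_obs(); im=optics.get_image("wrist")[:,:,::-1].copy()
m=optics.camera_model("wrist"); f=192/np.tan(np.radians(m["fov_y"]/2)); H=m["hand_eye"]
R=Ro.from_rotvec(o["orientation"]).as_matrix()
def wp(P):
    t=(P-o["ee_pos"])@R; c=(t-H[:3,3])@H[:3,:3]; v=c*[1,-1,-1]
    r=np.hypot(v[:,0],v[:,1]); th=np.arctan2(r,v[:,2]); return np.c_[m["cx"]+f*th*v[:,0]/r, m["cy"]+f*th*v[:,1]/r]
for L in wire(g,"chest",g[3]): cv2.polylines(im,[wp(T(g,L)).astype(np.int32)],False,(0,255,0),1)
cv2.imwrite("pics/w1.png",im)
E
```

```text
t: 3.3
ee_pos: [459.4, 194.8, 146.4]
orientation: [-0.247, 3.13, 0.001]
ft_force: [0.3, 0.9, 0.3]
width: 49.9
grasp_force: 0.0
```

View pics/w1.png

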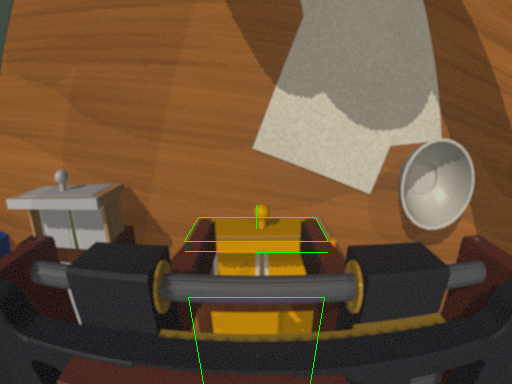

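Knob at px (262, 210), about 5 px right of the prediction, which is roughly 4 mm in tool +y. I'll correct that and descend.

```bash
python3 -m jog '[[0,0.1,0.4,0,0,0,0.57],[0,0,0.7,0,0,0,0.57],[0,0,0.7,0,0,0,0.57],[0,0,0.7,0,0,0,0.57],[0,0,0.4,0,0,0,0.57],[0,0,0,0,0,0,0.57]]'
python3 -m jog '[[-0.3,0,0,0,0,0,0.57],[-0.15,0,0,0,0,0,0.57],[-0.15,0,0,0,0,0,0.57],[-0.15,0,0,0,0,0,0.57]]'
python3 -m jog '[[-0.15,0,0,0,0,0,0.57],[-0.15,0,0,0,0,0,0.57],[-0.15,0,0,0,0,0,0.57],[-0.15,0,0,0,0,0,0.57]]'
python3 -m jog '[[-0.15,0,0,0,0,0,0.57],[-0.15,0,0,0,0,0,0.57]]'
python3 -c "
from h import *; g,s,b=np.load('fit.npy')
delta(T(g,[(-90,0,32)])[0])"
```

```text
t: 3.95
ee_pos: [457.1, 198.6, 29.4]
orientation: [0.248, -3.128, 0.002]
ft_force: [-0.1, 0.3, 0.5]
width: 49.9
grasp_force: 0.0
t: 4.35
ee_pos: [488.7, 204.0, 31.6]
orientation: [-0.248, 3.131, 0.001]
ft_force: [-1.5, 0.6, 1.0]
width: 50.3
grasp_force: 0.8
t: 4.75
ee_pos: [511.9, 207.6, 30.7]
orientation: [0.248, -3.132, 0.0]
ft_force: [-1.5, -0.1, 0.6]
width: 50.2
grasp_force: 0.8
t: 4.95
ee_pos: [523.8, 209.6, 30.6]
orientation: [0.248, -3.132, -0.0]
ft_force: [-1.1, 0.7, 1.0]
width: 49.4
grasp_force: 0.8
ee [523.8 209.6  30.6] yaw y 1.729 f [-1.1  0.7  1. ] w 49.4 t 4.95 units [-0.225 -0.135 -0.035]
```

```bash
python3 -m jog '[[-0.06,0,0,0,0,0,0.57],[-0.06,0,0,0,0,0,0.57],[0,0,0,0,0,0,0.57]]'
python3 -m jog '[[-0.06,0,0,0,0,0,0.57],[-0.06,0,0,0,0,0,0.57],[0,0,0,0,0,0,0.57]]'
python3 -m jog '[[-0.05,0,0,0,0,0,0.57],[0,0,0,0,0,0,0.57]]'
python3 -m jog '[[-0.05,0,0,0,0,0,0.57],[0,0,0,0,0,0,0.57]]'
```

```text
t: 5.25
ee_pos: [528.5, 210.2, 30.7]
orientation: [-0.248, 3.131, 0.0]
ft_force: [0.4, 0.2, -0.3]
width: 49.9
grasp_force: 0.0
t: 5.55
ee_pos: [532.9, 210.9, 30.6]
orientation: [0.248, -3.132, 0.0]
ft_force: [-0.4, 0.3, -0.4]
width: 50.3
grasp_force: 0.4
t: 5.75
ee_pos: [532.9, 210.9, 30.5]
orientation: [0.249, -3.128, 0.001]
ft_force: [-6.8, -1.2, 4.8]
width: 50.2
grasp_force: 3.7
t: 5.95
ee_pos: [532.9, 210.8, 30.4]
orientation: [0.249, -3.124, 0.003]
ft_force: [-14.3, -1.2, 11.3]
width: 50.3
grasp_force: 6.8
```

Shut: the force jumped to 14 N with no further travel. Backing off, then rising, closing the fingers and turning for the box.

```bash
python3 -m jog '[[0.3,0,0,0,0,0,0.57],[0.6,0,0,0,0,0,0.57],[0.6,0,0,0,0,0,0.57],[0,0,-0.5,0,0,0,0.57],[0,0,-0.8,0,0,0,0.57],[0,0,-0.8,0,0,0,0.57],[0,0,-0.8,0,0,0,0],[0,0,-0.8,0,0,0,0],[0,0,-0.8,0,0,0,0],[0,0,-0.8,0,0,0.7,0],[0,0,-0.6,0,0,0.7,0],[0,0,0,0,0,0.7,0],[0,0,0,0,0,0,0]]'
python3 - <<'E'
from h import *; g,s,b=np.load('fit.npy')
im=optics.get_image("top"); cv2.imwrite("pics/top1.png",im[:,:,::-1])
a=im[130:270,120:380,::-1]; cv2.imwrite("pics/t1c.png",cv2.resize(a,None,fx=3,fy=3,interpolation=cv2.INTER_CUBIC))
delta(T(b,[(30,0,255)])[0])
r=100;pt=lambda t:np.array([55-r*np.cos(t)+8*np.sin(t)+10,70+r*np.sin(t)+8*np.cos(t)])
ts=np.arange(1,-.01,-.1); P=[pt(t) for t in ts]
for t,d,p in zip(ts[1:],np.diff(P,axis=0),P[1:]): print(round(t,2),"per half step units x,z:",(-d/80).round(3),"pos",p.round(1))
E
```

```text
t: 7.25
ee_pos: [478.0, 202.2, 267.7]
orientation: [0.098, 3.137, 0.002]
ft_force: [-0.2, 0.3, -0.6]
width: 0.6
grasp_force: 0.0
ee [477.5 202.1 266.8] yaw y 1.511 f [-0.6 -0.4  0.6] w 0.6 t 7.3 units [ -5.503 -10.594   0.297]
0.9 per half step units x,z: [0.107 0.065] pos [  9.1 153.3]
0.8 per half step units x,z: [0.1   0.075] pos [  1.1 147.3]
0.7 per half step units x,z: [0.092 0.085] pos [ -6.3 140.5]
0.6 per half step units x,z: [0.084 0.093] pos [-13.  133.1]
0.5 per half step units x,z: [0.074 0.101] pos [-18.9 125. ]
0.4 per half step units x,z: [0.063 0.108] pos [-24.  116.3]
0.3 per half step units x,z: [0.052 0.114] pos [-28.2 107.2]
0.2 per half step units x,z: [0.041 0.119] pos [-31.4  97.7]
0.1 per half step units x,z: [0.029 0.122] pos [-33.7  87.9]
0.0 per half step units x,z: [0.016 0.124] pos [-35.  78.]
```

View pics/t1c.png

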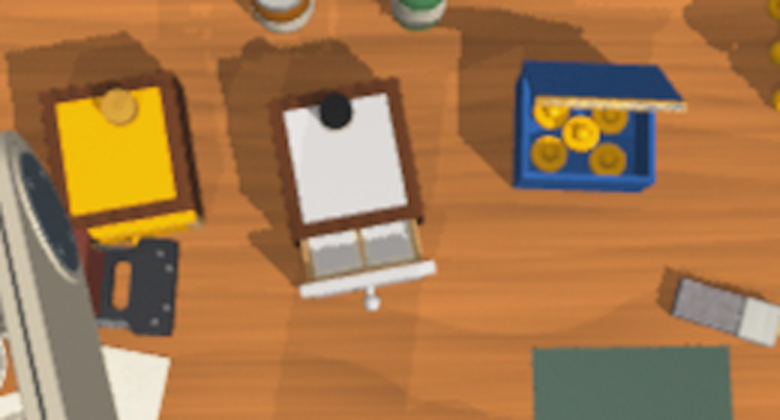

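The gold front is flush with its chest at (145, 228), and the silver drawer and box are unmoved. Moving behind the lid.

```bash
python3 -m jog '[[-0.367,-0.707,0,0,0,0,0],[-0.367,-0.707,0,0,0,0,0],[-0.367,-0.707,0,0,0,0,0],[-0.367,-0.707,0,0,0,0,0],[-0.367,-0.707,0,0,0,0,0],[-0.367,-0.707,0,0,0,0,0],[-0.367,-0.707,0,0,0,0,0],[-0.367,-0.707,0,0,0,0,0],[-0.367,-0.707,0,0,0,0,0],[-0.367,-0.707,0,0,0,0,0],[-0.367,-0.707,0,0,0,0,0],[-0.367,-0.707,0,0,0,0,0],[-0.367,-0.707,0,0,0,0,0],[-0.367,-0.707,0,0,0,0,0],[-0.367,-0.707,0,0,0,0,0],[0,0,0,0,0,0,0]]'
python3 - <<'E'
from h import *; g,s,b=np.load('fit.npy')
delta(T(b,[(32,0,166)])[0]); print(ctrl.get_obs()["qpos"].round(2))
o=ctrl.get_obs(); im=optics.get_image("scene")[:,:,::-1].copy()
q=proj(o["ee_pos"],"scene")[0]; print(q); cv2.circle(im,tuple(q.astype(int)),2,(0,0,255),-1)
cv2.imwrite("pics/s1.png",cv2.resize(im[60:260,80:330],None,fx=3,fy=3,interpolation=cv2.INTER_CUBIC))
E
```

```text
t: 8.9
ee_pos: [671.6, -238.2, 264.9]
orientation: [-0.098, -3.139, 0.001]
ft_force: [-0.6, 0.3, -0.2]
width: 0.4
grasp_force: 0.0
ee [ 671.6 -238.2  264.9] yaw y 1.508 f [-0.6  0.3 -0.2] w 0.4 t 8.9 units [-0.049  0.102  2.472]
[-0.36  0.52  1.38 -0.    1.25 -1.87]
[160.34649472 110.80331598]
```

View pics/s1.png

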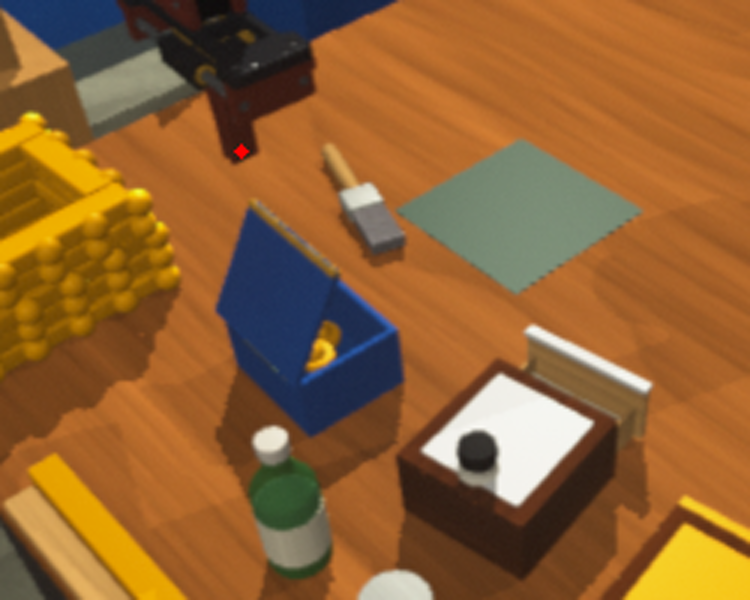

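Fingertip (red dot, px 241, 151) is above the blue lid. Descending behind it.

```bash
python3 -m jog '[[-0.1,0.1,0.5,0,0,0,0],[0,0,0.7,0,0,0,0],[0,0,0.7,0,0,0,0],[0,0,0.3,0,0,0,0],[0,0,0.2,0,0,0,0],[0,0,0,0,0,0,0]]'
python3 -m jog '[[0.15,0,0.05,0,0,0,0],[0.15,0,0.05,0,0,0,0],[0.1,0,0.07,0,0,0,0],[0,0,0,0,0,0,0]]'
python3 -c "
from h import *; g,s,b=np.load('fit.npy')
delta(T(b,[(9.1,0,153.3)])[0])"
```

```text
t: 9.55
ee_pos: [675.0, -230.5, 170.0]
orientation: [-0.096, -3.139, -0.001]
ft_force: [0.3, 0.6, 0.1]
width: 0.7
grasp_force: 0.0
t: 9.95
ee_pos: [658.8, -230.2, 164.2]
orientation: [0.097, 3.14, -0.0]
ft_force: [0.2, -0.2, 0.1]
width: 0.5
grasp_force: 0.0
ee [ 658.8 -230.2  164.2] yaw y 1.509 f [ 0.2 -0.2  0.1] w 0.5 t 9.95 units [ 0.195 -0.079  0.274]
```

```bash
python3 -m jog '[[0.1,0,0.14,0,0,0,0],[0.1,0,0.13,0,0,0,0],[0,0,0,0,0,0,0]]'
python3 -m jog '[[0.1,0,0.075,0,0,0,0],[0.1,0,0.075,0,0,0,0]]'
python3 -m jog '[[0.092,0,0.085,0,0,0,0],[0.092,0,0.085,0,0,0,0],[0.084,0,0.093,0,0,0,0],[0.084,0,0.093,0,0,0,0]]'
python3 - <<'E'
from h import *
g,s,b=np.load('fit.npy'); delta(T(b,[(-18.9,0,125)])[0])
im=optics.get_image("scene")[:,:,::-1]
cv2.imwrite("pics/s2.png",cv2.resize(im[100:230,120:290],None,fx=4,fy=4,interpolation=cv2.INTER_CUBIC))
E
```

```text
t: 10.25
ee_pos: [650.3, -229.5, 151.9]
orientation: [-0.097, -3.138, -0.001]
ft_force: [-0.2, 0.2, -0.5]
width: 0.4
grasp_force: 0.0
t: 10.45
ee_pos: [643.4, -229.1, 146.9]
orientation: [0.097, 3.14, -0.0]
ft_force: [1.2, -0.6, -0.4]
width: 0.1
grasp_force: 0.4
t: 10.85
ee_pos: [629.1, -228.3, 132.6]
orientation: [0.097, 3.14, -0.0]
ft_force: [0.5, -0.5, 0.7]
width: 0.6
grasp_force: 0.3
ee [ 629.1 -228.3  132.6] yaw y 1.509 f [ 0.5 -0.5  0.7] w 0.6 t 10.85 units [ 0.151 -0.082  0.189]
```

View pics/s2.png

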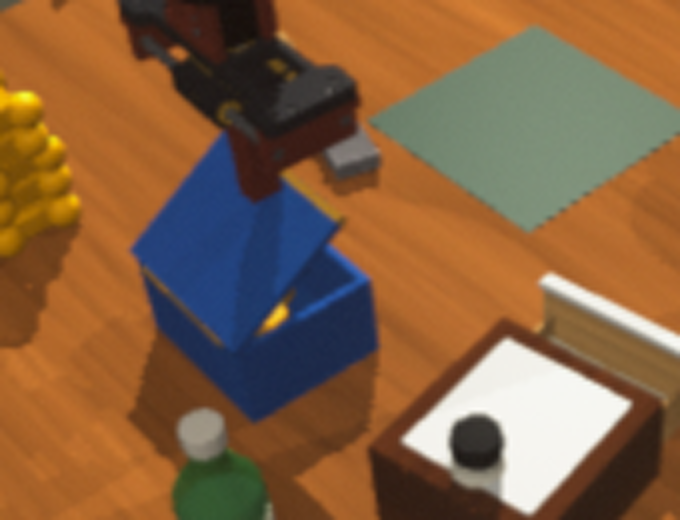

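The fingertip at px (260, 190) is on the lid's upper face near its edge, the lid is partly lowered, and the box is in place. Continuing along the arc.

```bash
python3 -m jog '[[0.074,0,0.1,0,0,0,0],[0.074,0,0.1,0,0,0,0],[0.063,0,0.108,0,0,0,0],[0.063,0,0.108,0,0,0,0]]'
python3 -m jog '[[0.052,0,0.114,0,0,0,0],[0.052,0,0.114,0,0,0,0],[0.041,0,0.12,0,0,0,0],[0.041,0,0.12,0,0,0,0]]'
python3 -m jog '[[0.029,0,0.12,0,0,0,0],[0.029,0,0.12,0,0,0,0],[0.016,0,0.06,0,0,0,0],[0,0,0,0,0,0,0]]'
python3 -c "
from h import *; g,s,b=np.load('fit.npy')
delta(T(b,[(-35,0,78)])[0])"
```

```text
t: 11.3
ee_pos: [618.3, -227.6, 115.9]
orientation: [0.097, 3.14, -0.0]
ft_force: [0.9, 1.1, 0.3]
width: 0.4
grasp_force: 0.3
t: 11.7
ee_pos: [610.9, -227.2, 97.1]
orientation: [0.097, 3.14, -0.0]
ft_force: [1.4, -0.4, 1.8]
width: 0.4
grasp_force: 0.3
t: 12.1
ee_pos: [607.6, -226.8, 84.9]
orientation: [-0.097, -3.139, -0.001]
ft_force: [-0.8, -0.1, -0.1]
width: 0.5
grasp_force: 0.0
ee [ 607.6 -226.8   84.9] yaw y 1.509 f [-0.8 -0.1 -0.1] w 0.5 t 12.1 units [ 0.014 -0.085  0.172]
```

```bash
python3 -m jog '[[0,0,0.07,0,0,0,0],[0,0,0.06,0,0,0,0],[0,0,0,0,0,0,0]]'
python3 -m jog '[[0,0,0.04,0,0,0,0],[0,0,0,0,0,0,0]]'
python3 -m jog '[[0,0,0.03,0,0,0,0],[0,0,0,0,0,0,0]]'
```

```text
t: 12.4
ee_pos: [607.9, -226.9, 80.0]
orientation: [-0.097, -3.14, -0.0]
ft_force: [-0.1, 0.4, 0.1]
width: 0.4
grasp_force: 0.0
t: 12.6
ee_pos: [608.1, -226.9, 78.6]
orientation: [-0.097, -3.14, -0.0]
ft_force: [0.3, 0.8, 0.3]
width: 0.6
grasp_force: 0.0
t: 12.8
ee_pos: [608.2, -227.0, 78.3]
orientation: [0.097, 3.14, -0.0]
ft_force: [-3.0, 1.7, 6.2]
width: 0.0
grasp_force: 3.2
```

```bash
python3 -m jog '[[0,0,0.03,0,0,0,0],[0,0,0,0,0,0,0]]'
python3 -m jog '[[0,0,-0.2,0,0,0,0],[0,0,-0.6,0,0,0,0],[0,0,-0.8,0,0,0,0],[0,0,-0.8,0,0,0,0],[0,0,-0.8,0,0,0,0],[0,0,-0.8,0,0,0,0],[0,0,0,0,0,0,0]]'
python3 - <<'E'
from h import *
a=optics.get_image("scene")[100:290,120:400,::-1]; t=optics.get_image("top")[130:270,120:380,::-1]
cv2.imwrite("pics/end.png",np.vstack([cv2.resize(a,(560,380)),cv2.resize(t,(400,215)).copy() if 0 else cv2.copyMakeBorder(cv2.resize(t,(400,215)),0,0,0,160,0)]))
E
```

```text
t: 13.0
ee_pos: [608.2, -227.0, 78.1]
orientation: [0.097, 3.14, -0.0]
ft_force: [-6.2, 1.6, 14.4]
width: 0.4
grasp_force: 7.2
t: 13.7
ee_pos: [610.7, -228.0, 241.7]
orientation: [0.097, 3.132, -0.005]
ft_force: [0.6, -0.3, -0.3]
width: 0.1
grasp_force: 0.0
```

View pics/end.png

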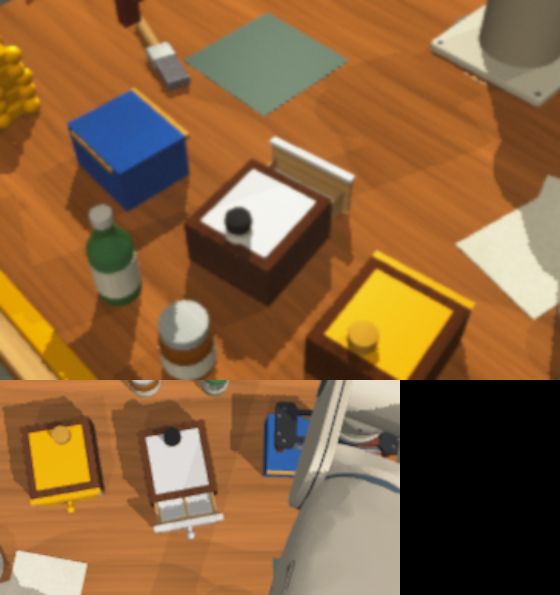

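The lid is flat on the box (px 128, 125), the gold drawer is shut, the silver drawer is still open, and the arm is clear.

```bash
python3 -c "
from workcell import ctrl; print(ctrl.close_job())"
```

```text
the job is handed in; nothing more can be done
None
```

I pushed the gold drawer fully shut, then closed the blue box's lid, and handed the job in at about 14 s; the final pictures show the silver drawer still open and nothing visibly disturbed.

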